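# Sweep the offcuts off the bench plate

## Task

Take the wooden-handled scraper block from its rest and sweep all five brass offcuts off the steel bench plate into the aluminium scrap tray beside it, moving them only with the scraper and going round the two stop posts without knocking them. Then stand the scraper upright in the middle of its rest again and let go. Leave everything else on the bench where it is.

Things in the scene. Friction and masses are not known exactly. Their poses are not given: they have to be found in the camera images.
- plate: fixed flat steel plate 220 (its x) x 250 (its y) x 35 mm high, no rim; origin at the centre of its underside, so its top is 35 mm above the origin; yaw varies. The scrap tray stands along its +y or its -y end, changing from start to start, the burr block along the other end
- post_a: fixed upright dark steel stop post standing on the plate near the plate's middle line (local x about 0) towards its +y end: 16 mm diameter, 28 mm high; origin at the centre of its foot
- post_b: the same as post_a, towards the plate's -y end
- scrap_tray: fixed empty open aluminium tray 220 (x) x 96 (y) x 24 mm high, walls and floor 3 mm, its long side 2 mm from the plate's end, its axes parallel to the plate's; rim 11 mm lower than the plate's top; origin at the centre of its underside
- burr_block: fixed light wooden block 200 x 90 mm, 28 mm high, with steel burrs standing in it to about 57 mm; at the plate's other end (2 mm or more off it)
- rest: fixed low dark rest for the scraper, 70 (its x) x 100 (its y) x 8 mm, with a black rubber top; origin at the centre of its underside, top 8 mm above
- scraper: loose scraper block, 0.11 to 0.22 kg, standing upright on the rest: steel foot 18 (its x) x 70 (its y) x 20 mm high with flat upright faces, above it a wooden handle 20 (x) x 42 (y) mm from 20 to 72 mm height; origin at the centre of the foot's underside. Grip the handle across its 20 mm (along its x), 45 to 58 mm above the origin, so that the fingertips clear the posts; sweep with the 70 mm wide faces
- offcut_1: loose brass offcut lying on the plate: bar 20 x 12 x 6 mm, beside the row of posts on the plate's +x side (local x 50 to 72 mm); origin at the centre of its underside, z up
- offcut_2: loose brass offcut lying on the plate: disc of 18 mm diameter, 6 mm thick, beside the row of posts on the plate's +x side; origin at the centre of its underside, z up
- offcut_3: loose brass offcut lying on the plate: L shape 18 x 18 x 6 mm, beside the row of posts on the plate's -x side (local x -72 to -50 mm); origin at the centre of its underside, z up
- offcut_4: loose brass offcut lying on the plate: square 15 x 15 x 6 mm, beside the row of posts on the plate's -x side; origin at the centre of its underside, z up
- offcut_5: loose brass offcut lying on the plate: disc of 16 mm diameter, 7 mm thick, between the two posts, so that it cannot go straight to the tray along the middle line; origin at the centre of its underside, z up
- cup: bystander: white ceramic cup 68 mm across, 60 mm high, on the robot's side of the plate, at the other hand from the rest
- ring: bystander: unfinished brass ring 25 mm across, 7 mm high, lying in front of the plate
- file: bystander: file about 166 mm long with a wooden handle, lying in front of the plate
- jar: bystander: small glass jar 56 mm across, 45 mm high, behind the plate
- flux_bottle: bystander: white bottle 44 mm across, 110 mm high, behind the plate
- caliper: bystander: steel caliper 130 mm long lying on the left
- screwdriver: bystander: screwdriver 170 mm long lying on the right

How it is judged:
By the outcome, as a careful person would: the job done as asked, in the order asked, and still so for the second after the job is handed in, with the robot touching nothing.
It also fails if it takes over 61 s, if anything falls off the work surface, if the arm or the gripper's body presses on something with over 40 N, if the wrist force passes 120 N, or if a joint passes its speed limit or range.

## Robot

A 7-joint arm with a two-finger parallel gripper is mounted at the origin on the work surface. World frame = base frame: x ahead of the robot, y to its left, z up, the work surface at z = 0. Lengths are in m, angles in rad, forces in N, time in s.
With the tool pointing down it reaches from about 0.4 to 0.75 m from the base axis. Payload 19.5 kg.
Tool frame: the origin (TCP) lies on the centre line of the jaws, within the pads' length; the fingertips stand 22 mm ahead of it and the grasp point (between the pads) lies 3 mm ahead of it; z points along the fingers, y is the direction in which the jaws open and shut (so a half turn about z gives the same grasp; the last joint's range is limited). The gripper opens to 85 mm and grips with 20 to 120 N. Pads are 22 mm wide; open, the fingers measure 114 mm over their backs; the gripper's body (76 mm by 85 mm) begins 54 mm behind the grasp point. The pads swing forward as they close: fully open they stand 13 mm farther back than shut.
Start: joints at [1.285, 0.707, -0.028, 1.485, 0.022, 0.951, -0.075], TCP at [0.139, -0.558, 0.253] pointing down, gripper open.
Joint ranges: [-2.71, 2.71], [-0.32, 2.16], [-1.57, 1.52], [0, 2.45], [-1.46, 4.6], [0, 2.02], [-2.83, 2.83]. Speed limits (rad/s): [1.89, 1.89, 2.57, 2.57, 3.01, 3.01, 3.01].

## Interface

Orientations are given as a unit quaternion [x, y, z, w].
In Python, from workcell import arm, imaging gives the robot as it stands.
- The arm moves only by the shell command python3 -m creep 'ROWS' [FORCE]. ROWS is JSON, a list of rows, each an object with "fingers": the opening, from 0 (shut) to 1 (fully open); "offset": the shift along the tool's x, y, z in mm, a list of three; "angular": the turn, a rotation vector about the tool's x, y, z in rad, a list of three. A call has 1 to 12 rows; each row is the pose to reach, as a shift and turn from the pose commanded when the call began, along the tool's axes at that moment; what a row does not reach only later rows make up. A row lasts 1/12 s, in which the tool goes at most 41.7 mm and 7.16 degrees, less where a joint would pass 70% of its speed; a pose out of reach is approached as far as the arm can. A call with a gripper value outside its range is refused whole. The fingers move at their own pace and stop on an object; FORCE is the grip in N (left out, the last holds). Time passes only in rows, so rows that repeat a pose let the fingers close. It gives the time, the measured TCP pose, the force and the opening at its end, in the units of the state.
- arm.read_state(): the state, without advancing time (a new reading comes with each control period).
- imaging.read_camera(name): name is "scene" or "top"; returns a dict with "image" (400x640x3 uint8, red, green, blue), "range_z" (400x640 float32, m along the optical axis (not along the pixel's ray), 0 where there is no reading), "fov_y" (degrees; the focal length in pixels is half the picture's height over the tangent of half this angle, whatever the lens; pixels are square), "cx", "cy" (the principal point, pixels), "rvec" (rotation vector, rad) and "tvec" (3), from world to camera coordinates, as OpenCV has them. Camera axes: x right, y down, z forward; pixel columns grow to the right and rows downward; lengths in m; the calibration is good to about 2 mm. A picture is of the moment at which its call begins.
- arm.sign_off(): hands the job in, once; it reports no verdict.
The state is a dict: "t": time; "joints": joint angles; "joint_vel": joint speeds; "tau": joint torques, N m; "eef_pos": TCP position; "ee_rot": TCP orientation; "force": force on the tool from outside, world axes, zero at the start; "ft_torque": the same for the moment, N m; "width": finger opening in m.
Only numpy, scipy, OpenCV 4.12 (cv2) and the standard library are available. Lean on these libraries where they do the work, as an engineer would, in place of code of your own. Each camera call takes 0.05 s, during which the arm holds its last target.

## Working session

There is one attempt and no reset: what is moved stays moved. The work goes in short steps, Python scripts to look and compute and a shell command to move; the robot and the scene stay as the last step left them, time stands still between calls to the robot, and variables do not carry over. Pictures are saved under pics/ and viewed, and the job is handed in when it is done.

```bash
ls; mkdir -p pics
cat > h.py <<'E'
import numpy as np, cv2
from workcell import arm, imaging
from scipy.spatial.transform import Rotation as R
def cam(n):
    c=imaging.read_camera(n); c['f']=200/np.tan(np.radians(c['fov_y'])/2)
    c['R']=R.from_rotvec(np.ravel(c['rvec'])).as_matrix(); return c
def ray(c,u,v,z):
    d=c['R'].T@np.array([(u-c['cx'])/c['f'],(v-c['cy'])/c['f'],1]); o=-c['R'].T@np.ravel(c['tvec'])
    return o+d*(z-o[2])/d[2]
def cloud(c):
    v,u=np.mgrid[:400,:640]; z=c['range_z']
    p=np.stack([(u-c['cx'])/c['f']*z,(v-c['cy'])/c['f']*z,z],-1)-np.ravel(c['tvec'])
    return p@c['R']
def save(im,n): cv2.imwrite('pics/'+n,im[...,::-1])
def proj(c,p):
    q=c['R']@np.array(p)+np.ravel(c['tvec']); return q[:2]/q[2]*c['f']+[c['cx'],c['cy']]
E
python3 - <<'E'
from h import *
s=arm.read_state(); print({k:np.round(v,3) for k,v in s.items()})
for n in ['scene','top']:
    c=cam(n); save(c['image'],n+'0.png'); print(n,c['f'],c['cx'],c['cy'],-c['R'].T@np.ravel(c['tvec']),c['R'].round(2).tolist())
    np.save(n+'0',cloud(c))
E
```

```text
pics
{'t': np.float64(0.0), 'joints': array([ 1.285,  0.707, -0.028,  1.485,  0.022,  0.951, -0.076]), 'joint_vel': array([-0.001, -0.   ,  0.   ,  0.002, -0.001,  0.   , -0.001]), 'tau': array([ 0.0000e+00, -8.8322e+01,  1.2350e+00, -2.3617e+01,  1.7000e-02,
        6.0000e-03,  0.0000e+00]), 'eef_pos': array([ 0.139, -0.558,  0.253]), 'ee_rot': array([ 0.993,  0.122, -0.   , -0.001]), 'force': array([-0.351, -0.022, -0.503]), 'ft_torque': array([-0.018, -0.059, -0.068]), 'width': np.float64(0.085)}
scene 407.3830663844913 317.68003220749256 199.11836971509555 [1.28004373 0.13512724 0.83820881] [[-0.21, 0.98, 0.01], [0.71, 0.15, -0.69], [-0.67, -0.14, -0.73]]
top 445.5513578792482 326.12631588774155 199.64121966946794 [ 0.38827413 -0.00305837  1.41516228] [[-0.02, -1.0, -0.01], [-0.99, 0.02, -0.14], [0.14, 0.0, -0.99]]
```

View pics/scene0.png

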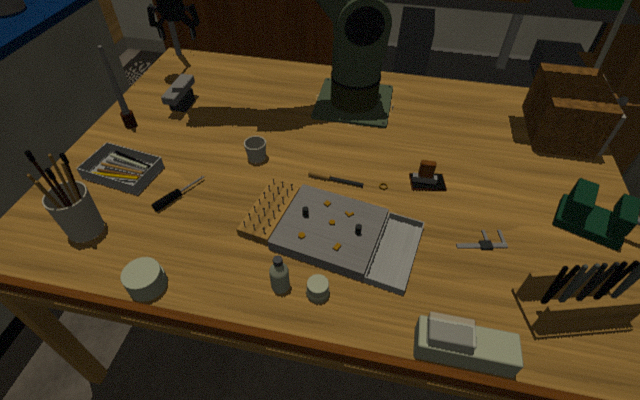

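View pics/top0.png

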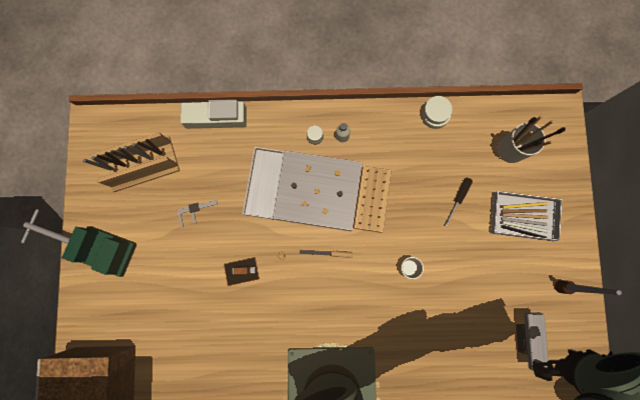

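The tray is at the left (+y world) end of the plate and the burr block at the right. The rest with the scraper is at about (242,271) in the top view. I'll enlarge both views.

Run:
```python
from h import *
c=cam('top'); im=c['image']
save(cv2.resize(im[140:240,235:395],None,fx=5,fy=5,interpolation=cv2.INTER_CUBIC),'topcrop.png')
save(cv2.resize(im[235:305,205:305],None,fx=8,fy=8,interpolation=cv2.INTER_CUBIC),'restcrop.png')
c=cam('scene'); im=c['image']
save(cv2.resize(im[150:300,230:460],None,fx=3.4,fy=3.4,interpolation=cv2.INTER_CUBIC),'scenecrop.png')
```

```text
(no output)
```

View pics/topcrop.png

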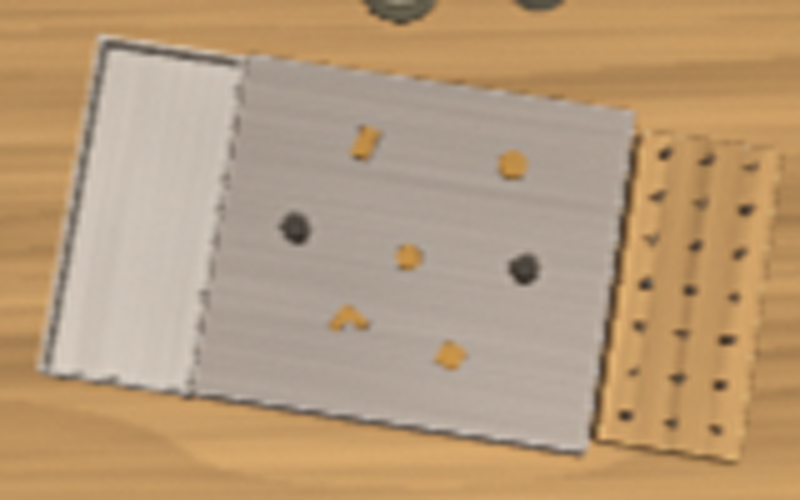

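View pics/restcrop.png

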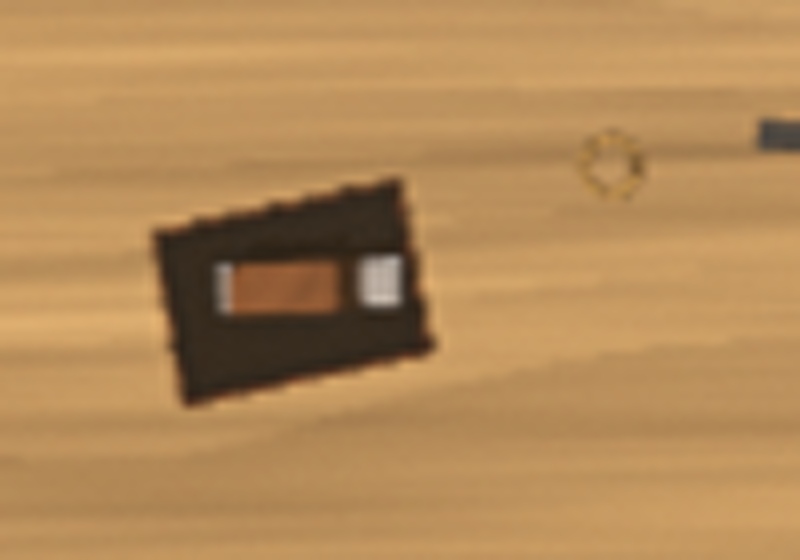

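View pics/scenecrop.png

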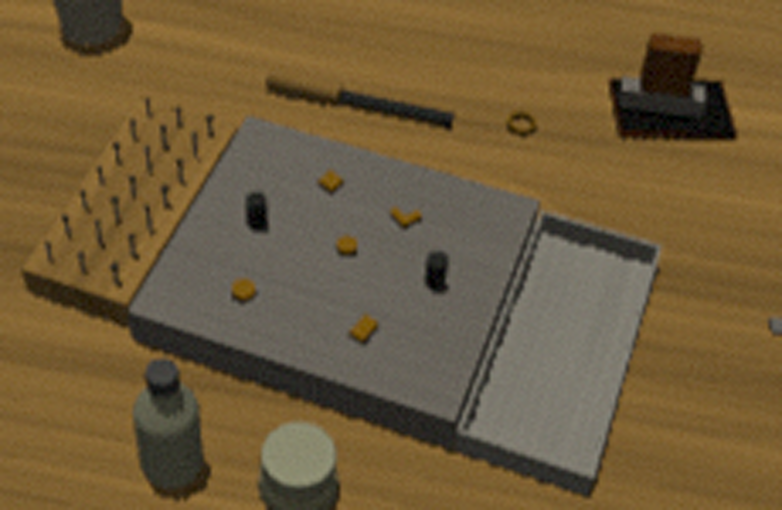

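```bash
cat > m.py <<'E'
from h import *
c=cam('top')
def P(u,v,z,ox=235,oy=140,k=5): return ray(c,ox+(u+.5)/k-.5,oy+(v+.5)/k-.5,z)
cs=np.array([P(243,57,.035),P(635,113,.035),P(583,453,.035),P(190,395,.035)]); print('plate\n',cs.round(4), [np.linalg.norm(cs[i]-cs[i-1]).round(4) for i in range(4)])
ex=(cs[0]+cs[1]-cs[2]-cs[3]);yaw=np.arctan2(ex[1],ex[0]); ey=cs[0]+cs[3]-cs[1]-cs[2]; print('yaw',yaw,np.arctan2(-ey[0],ey[1]))
cen=cs.mean(0); print('cen',cen)
yw=(yaw+np.arctan2(-ey[0],ey[1]))/2
M=np.array([[np.cos(yw),np.sin(yw)],[-np.sin(yw),np.cos(yw)]])
for n,u,v,z in [('post_a top',295,227,.063),('post_b',524,268,.063),('o1',366,142,.041),('o2',512,165,.041),('o3',349,318,.041),('o4',451,355,.041),('o5',408,256,.042)]:
    p=P(u,v,z); print(n,p.round(4),'local',(M@(p[:2]-cen[:2])*1000).round(1))
rs=np.array([P(*a,.008,205,235,8) for a in [(153,232),(402,180),(433,348),(187,405)]])
print('rest',rs.mean(0).round(4),[np.linalg.norm(rs[i]-rs[i-1]).round(4) for i in range(4)])
e=rs[0]+rs[3]-rs[1]-rs[2]; print('yaw of rest y',np.arctan2(-e[0],e[1]))
h=np.array([P(*a,.08,205,235,8) for a in [(232,262),(338,262),(338,314),(232,314)]]);print('handle',h.round(4),h.mean(0))
f=np.array([P(*a,.028,205,235,8) for a in [(215,263),(402,256),(402,308),(217,312)]]);print('foot',f.round(4).tolist(),f.mean(0))
for n in ['scene','top']:
    q=np.load(n+'0.npy'); 
    a=q[(abs(q[...,0]-h.mean(0)[0])<.06)&(abs(q[...,1]-h.mean(0)[1])<.06)]
    for lo,hi in [(.07,.1),(.024,.034),(.004,.012)]:
        b=a[(a[:,2]>lo)&(a[:,2]<hi)]; 
        if len(b)>3: print(n,lo,len(b),'med',np.median(b,0).round(4),'min',b.min(0).round(4),'max',b.max(0).round(4), cv2.minAreaRect((b[:,:2]*1000).astype(np.float32)))
    a=q[(q[...,2]>.03)&(q[...,2]<.04)&(q[...,0]>.4)&(abs(q[...,1])<.4)]; print('plate z',np.median(a[:,2]),cv2.minAreaRect((a[:,:2]*1000).astype(np.float32)))
E
python3 m.py
```

```text
plate
 [[ 0.7404  0.1355  0.035 ]
 [ 0.6978 -0.1123  0.035 ]
 [ 0.4836 -0.0728  0.035 ]
 [ 0.5255  0.1706  0.035 ]] [np.float64(0.2177), np.float64(0.2514), np.float64(0.2178), np.float64(0.2469)]
yaw -0.17217166528740038 -0.17016019036786273
cen [0.61182304 0.03024449 0.035     ]
post_a top [0.625  0.1016 0.063 ] local [ 0.9 72.6]
post_b [ 0.5961 -0.0387  0.063 ] local [ -3.8 -70.6]
o1 [0.6821 0.058  0.041 ] local [64.5 39.3]
o2 [ 0.6651 -0.0335  0.041 ] local [ 63.3 -53.7]
o3 [0.5706 0.0705 0.041 ] local [-47.4  32.6]
o4 [0.5459 0.0075 0.041 ] local [-61.1 -33.6]
o5 [0.6086 0.033  0.042 ] local [-3.6  2.1]
rest [0.3664 0.2729 0.008 ] [np.float64(0.0683), np.float64(0.0992), np.float64(0.0663), np.float64(0.0978)]
yaw of rest y 0.19202651254615247
handle [[0.3786 0.2818 0.08  ]
 [0.3777 0.2424 0.08  ]
 [0.3587 0.2424 0.08  ]
 [0.3596 0.2817 0.08  ]] [0.36867781 0.26204474 0.08      ]
foot [[0.378, 0.2994, 0.028], [0.3791, 0.2273, 0.028], [0.3593, 0.2273, 0.028], [0.3594, 0.2985, 0.028]] [0.36893795 0.26312465 0.028     ]
scene 0.07 95 med [0.3776 0.2638 0.078 ] min [0.3618 0.2438 0.
[... 673 characters left out ...]
01 0.2605 0.0797] min [0.3589 0.2413 0.074 ] max [0.3792 0.2814 0.0865] ((369.6659240722656, 261.3980712890625), (19.532676696777344, 40.214569091796875), 3.3504209518432617)
top 0.024 35 med [0.3688 0.2363 0.0281] min [0.361  0.2263 0.0242] max [0.378  0.2953 0.0326] ((369.6272888183594, 260.8400573730469), (15.786905288696289, 69.20124816894531), 1.2025198936462402)
top 0.004 548 med [0.3639 0.2711 0.0074] min [0.3087 0.2022 0.004 ] max [0.4284 0.3215 0.012 ] ((368.5852355957031, 261.8143310546875), (119.67202758789062, 119.29359436035156), 0.06383630633354187)
plate z 0.03495660787602171 ((713.1812744140625, -0.49407958984375), (461.26837158203125, 798.9462280273438), 0.07009590417146683)
```

```bash
cat > to.py <<'E'
from h import *
import sys
# usage: to.py W x y z a   (TCP world, tool-x heading)  or  to.py L lx ly zfoot a  (scraper foot centre in plate frame, mm)
PC=np.array([.612,.030]); YW=-.171
G=float(open('grip').read()) if __import__('os').path.exists('grip') else .055  # TCP height over foot bottom
s=arm.read_state(); q=R.from_quat(s['ee_rot']).as_matrix(); p=np.array(s['eef_pos'])
a0=np.arctan2(q[1,0],q[0,0])
ex=np.array([np.cos(YW),np.sin(YW)]); ey=np.array([-ex[1],ex[0]])
l=np.array([ex@(p[:2]-PC),ey@(p[:2]-PC)])*1000
print('t',round(s['t'],2),'tcp',p.round(4),'a',a0.round(3),'tilt',np.degrees(np.arccos(-q[2,2])).round(2),'local',l.round(1),'foot z',round(p[2]-G,4),'F',np.round(s['force'],1),'w',round(s['width'],4))
A=sys.argv[1:]
for i in range(0,len(A),5):
    m,x,y,z,a=A[i],*map(float,A[i+1:i+5])
    t=np.array([x,y,z]) if m=='W' else np.r_[PC+ex*x/1000+ey*y/1000,z/1000+G]
    Rt=R.from_matrix(np.array([[np.cos(a),np.sin(a),0],[np.sin(a),-np.cos(a),0],[0,0,-1]]).T)
    o=q.T@(t-p)*1000; w=(R.from_matrix(q).inv()*Rt).as_rotvec()
    print(m,'offset',o.round(1),'angular',w.round(3),'dist',np.linalg.norm(o).round(1),'rows>=',np.ceil(max(np.linalg.norm(o)/41.7,np.degrees(np.linalg.norm(w))/7.16)))
E
python3 to.py W .45 -.2 .25 1.0
```

```text
t 0.25 tcp [ 0.1388 -0.5579  0.2531] a 0.244 tilt 0.03 local [-366.3 -659.9] foot z 0.1981 F [-1.   0.  -1.2] w 0.0856
W offset [ 388.4 -272.2    3.2] angular [-0.    -0.    -0.756] dist 474.3 rows>= 12.0
```

```bash
python3 -m creep '[{"fingers":0.8,"offset":[33,-23,0],"angular":[0,0,-0.06]},{"fingers":0.8,"offset":[66,-46,0],"angular":[0,0,-0.12]},{"fingers":0.8,"offset":[99,-69,0],"angular":[0,0,-0.18]},{"fingers":0.8,"offset":[132,-92,0],"angular":[0,0,-0.25]},{"fingers":0.8,"offset":[165,-115,0],"angular":[0,0,-0.32]},{"fingers":0.8,"offset":[198,-138,0],"angular":[0,0,-0.38]},{"fingers":0.8,"offset":[231,-161,0],"angular":[0,0,-0.44]},{"fingers":0.8,"offset":[264,-184,0],"angular":[0,0,-0.5]},{"fingers":0.8,"offset":[297,-207,0],"angular":[0,0,-0.56]},{"fingers":0.8,"offset":[330,-230,0],"angular":[0,0,-0.63]},{"fingers":0.8,"offset":[363,-253,0],"angular":[0,0,-0.7]},{"fingers":0.8,"offset":[388,-272,0],"angular":[0,0,-0.756]}]' 60; python3 to.py W .369 .262 .18 1.59
```

```text
t: 1.25
eef_pos: [0.4514, -0.1977, 0.2534]
ee_rot: [0.876, 0.482, 0.0, -0.0]
force: [0.3, -0.0, -0.2]
width: 0.0684
t 1.25 tcp [ 0.4514 -0.1977  0.2534] a 1.005 tilt 0.05 local [-119.5 -251.7] foot z 0.1984 F [ 0.3 -0.  -0.2] w 0.0684
W offset [ 343.8 -316.    73.6] angular [ 0.    -0.001 -0.585] dist 472.7 rows>= 12.0
```

```bash
python3 -m creep '[{"fingers":0.8,"offset":[30,-26,0],"angular":[0,0,-0.05]},{"fingers":0.8,"offset":[60,-53,0],"angular":[0,0,-0.1]},{"fingers":0.8,"offset":[90,-80,6],"angular":[0,0,-0.15]},{"fingers":0.8,"offset":[120,-108,14],"angular":[0,0,-0.2]},{"fingers":0.8,"offset":[150,-136,22],"angular":[0,0,-0.25]},{"fingers":0.8,"offset":[180,-164,30],"angular":[0,0,-0.3]},{"fingers":0.8,"offset":[210,-192,38],"angular":[0,0,-0.35]},{"fingers":0.8,"offset":[240,-220,46],"angular":[0,0,-0.4]},{"fingers":0.8,"offset":[270,-248,54],"angular":[0,0,-0.45]},{"fingers":0.8,"offset":[300,-275,62],"angular":[0,0,-0.5]},{"fingers":0.8,"offset":[326,-299,70],"angular":[0,0,-0.55]},{"fingers":0.8,"offset":[344,-316,74],"angular":[0,0,-0.585]}]'; python3 to.py W .3695 .262 .063 1.59
```

```text
t: 2.25
eef_pos: [0.3684, 0.2632, 0.1786]
ee_rot: [0.7, 0.714, 0.0, -0.0]
force: [1.2, -0.8, -0.2]
width: 0.0681
t 2.25 tcp [0.3684 0.2632 0.1786] a 1.59 tilt 0.06 local [-279.7  188.3] foot z 0.1236 F [ 1.2 -0.8 -0.2] w 0.0681
W offset [ -1.3   1.1 115.6] angular [-0.001 -0.001  0.   ] dist 115.6 rows>= 3.0
```

```bash
python3 -m creep '[{"fingers":0.8,"offset":[-1,1,25],"angular":[0,0,0]},{"fingers":0.8,"offset":[-1,1,55],"angular":[0,0,0]},{"fingers":0.8,"offset":[-1,1,85],"angular":[0,0,0]},{"fingers":0.8,"offset":[-1,1,105],"angular":[0,0,0]},{"fingers":0.8,"offset":[-1,1,115.5],"angular":[0,0,0]},{"fingers":0.8,"offset":[-1,1,115.5],"angular":[0,0,0]}]'; python3 to.py;  python3 - <<'E'
from h import *
c=cam('scene'); save(cv2.resize(c['image'][120:210,370:490],None,fx=6,fy=6,interpolation=cv2.INTER_CUBIC),'pregrip.png')
E
```

```text
t: 2.75
eef_pos: [0.37, 0.2586, 0.062]
ee_rot: [0.702, 0.712, -0.001, -0.0]
force: [0.1, 0.7, 0.8]
width: 0.0682
t 2.75 tcp [0.37   0.2586 0.062 ] a 1.585 tilt 0.16 local [-277.3  184.1] foot z 0.007 F [0.1 0.7 0.8] w 0.0682
```

View pics/pregrip.png

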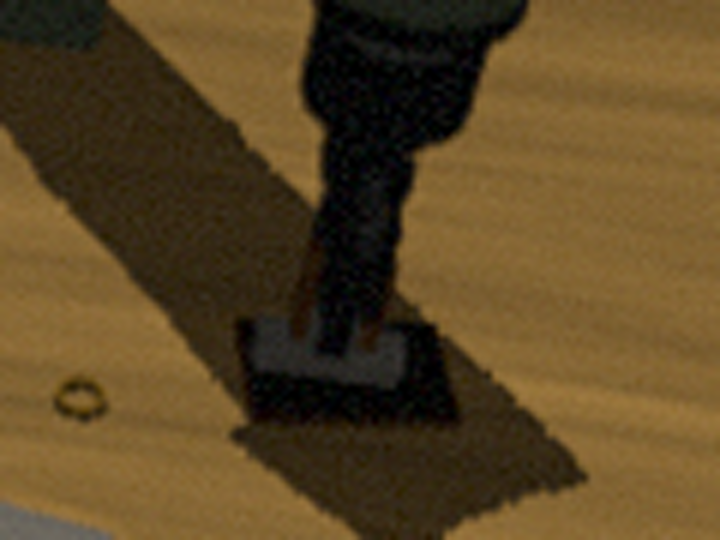

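The front finger stands central on the handle (handle spans about 290–385 in the crop, finger at 335). Closing now.

```bash
python3 -m creep '[{"fingers":0.4,"offset":[1,0,0],"angular":[0,0,0]},{"fingers":0.2,"offset":[1,0,0],"angular":[0,0,0]},{"fingers":0.1,"offset":[1,0,0],"angular":[0,0,0]},{"fingers":0,"offset":[1,0,0],"angular":[0,0,0]},{"fingers":0,"offset":[1,0,0],"angular":[0,0,0]},{"fingers":0,"offset":[1,0,0],"angular":[0,0,0]},{"fingers":0,"offset":[1,0,0],"angular":[0,0,0]},{"fingers":0,"offset":[1,0,0],"angular":[0,0,0]}]' 70; python3 to.py
```

```text
t: 3.47
eef_pos: [0.371, 0.26, 0.0645]
ee_rot: [0.702, 0.712, 0.001, 0.0]
force: [-0.4, -0.1, 11.3]
width: 0.0193
t 3.47 tcp [0.371  0.26   0.0645] a 1.585 tilt 0.07 local [-276.6  185.7] foot z 0.0095 F [-0.4 -0.1 11.3] w 0.0193
```

```bash
echo .0565 > grip; python3 -m creep '[{"fingers":0,"offset":[0,0,-10],"angular":[0,0,0]},{"fingers":0,"offset":[0,0,-25],"angular":[0,0,0]},{"fingers":0,"offset":[0,0,-45],"angular":[0,0,0]},{"fingers":0,"offset":[0,0,-60],"angular":[0,0,0]},{"fingers":0,"offset":[0,0,-65],"angular":[0,0,0]},{"fingers":0,"offset":[0,0,-65],"angular":[0,0,0]}]'; python3 to.py L -27 -12 80 1.40;  python3 - <<'E'
from h import *
c=cam('scene'); save(cv2.resize(c['image'][120:210,370:490],None,fx=6,fy=6,interpolation=cv2.INTER_CUBIC),'lift.png')
E
```

```text
t: 3.97
eef_pos: [0.3712, 0.26, 0.1298]
ee_rot: [0.702, 0.712, 0.001, 0.0]
force: [0.2, -0.4, -1.5]
width: 0.0191
t 3.97 tcp [0.3712 0.26   0.1298] a 1.584 tilt 0.12 local [-276.5  185.7] foot z 0.0733 F [ 0.2 -0.4 -1.5] w 0.0191
L offset [-240.1  208.9   -6.7] angular [ 0.001 -0.001  0.184] dist 318.4 rows>= 8.0
```

View pics/lift.png

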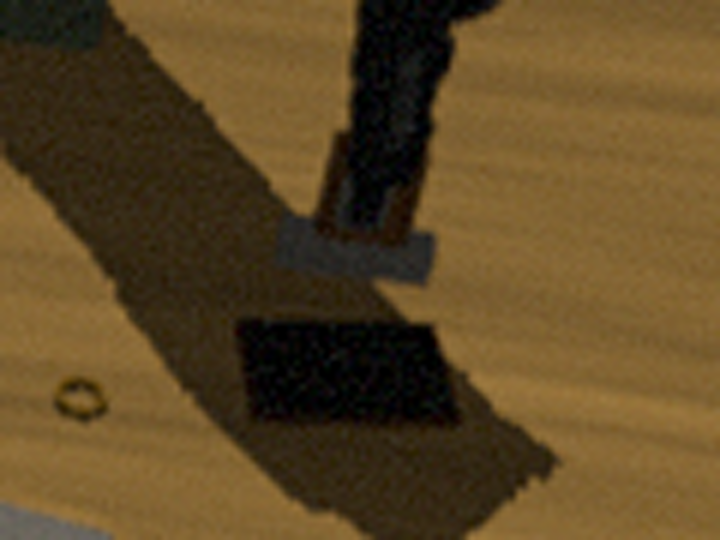

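Scraper is lifted level and clear of the rest. Carrying it to above the middle of the plate.

```bash
python3 -m creep '[{"fingers":0,"offset":[-15,13,-1],"angular":[0,0,0.01]},{"fingers":0,"offset":[-40,35,-3],"angular":[0,0,0.03]},{"fingers":0,"offset":[-68,59,-5],"angular":[0,0,0.05]},{"fingers":0,"offset":[-96,84,-7],"angular":[0,0,0.07]},{"fingers":0,"offset":[-124,108,-7],"angular":[0,0,0.09]},{"fingers":0,"offset":[-152,132,-7],"angular":[0,0,0.12]},{"fingers":0,"offset":[-180,157,-7],"angular":[0,0,0.14]},{"fingers":0,"offset":[-206,179,-7],"angular":[0,0,0.16]},{"fingers":0,"offset":[-226,197,-7],"angular":[0,0,0.18]},{"fingers":0,"offset":[-237,206,-7],"angular":[0,0,0.184]},{"fingers":0,"offset":[-240,209,-7],"angular":[0,0,0.184]},{"fingers":0,"offset":[-240,209,-7],"angular":[0,0,0.184]}]'; python3 to.py L -27 -12 36 1.40;  python3 - <<'E'
from h import *
c=cam('scene'); save(cv2.resize(c['image'][150:300,230:460],None,fx=3.4,fy=3.4,interpolation=cv2.INTER_CUBIC),'above.png')
c=cam('top');save(cv2.resize(c['image'][140:290,205:395],None,fx=4,fy=4,interpolation=cv2.INTER_CUBIC),'abovet.png')
E
```

```text
t: 5.02
eef_pos: [0.5829, 0.0222, 0.1345]
ee_rot: [0.765, 0.644, -0.001, -0.0]
force: [-0.2, 0.1, -2.1]
width: 0.0195
t 5.02 tcp [0.5829 0.0222 0.1345] a 1.4 tilt 0.08 local [-27.3 -12.6] foot z 0.078 F [-0.2  0.1 -2.1] w 0.0195
L offset [ 0.6  0.4 42. ] angular [-0.001  0.    -0.   ] dist 42.0 rows>= 2.0
```

View pics/above.png

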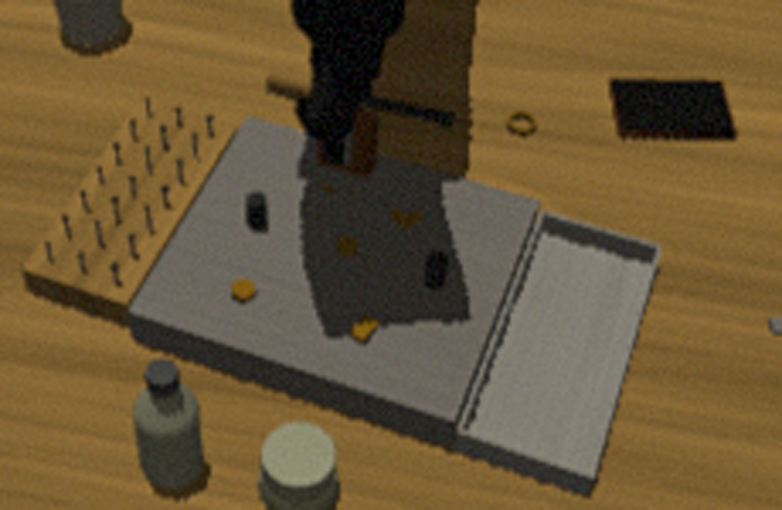

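View pics/abovet.png

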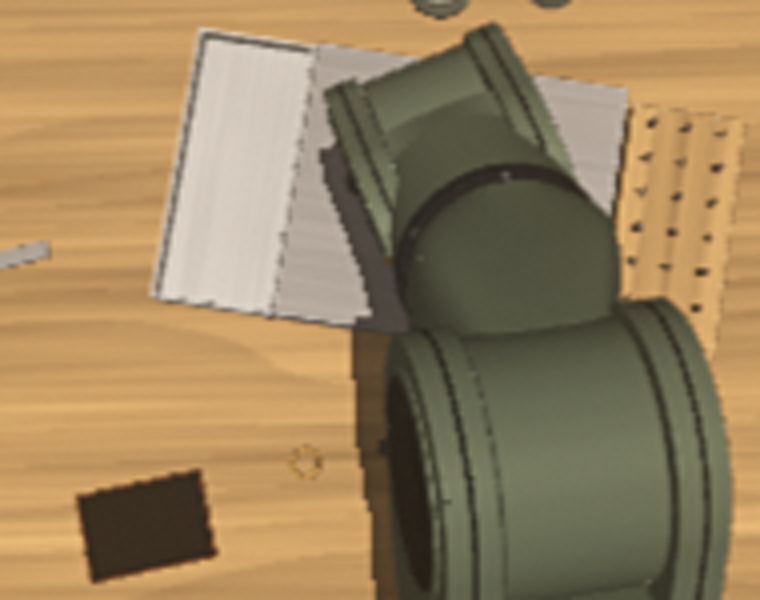

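Run:
```python
from h import *
c=cam('scene')
PC=np.array([.612,.030]); YW=-.171
ex=np.array([np.cos(YW),np.sin(YW)]); ey=np.array([-ex[1],ex[0]])
def P(u,v,z): return ray(c,230+(u+.5)/3.4-.5,150+(v+.5)/3.4-.5,z)
for n,u,v,z in [('pa',437,257,.063),('pb',256,198,.063),('o1',365,326,.041),('o2',244,288,.041),('o3',406,215,.041),('o4',331,180,.041),('o5',347,243,.042),('corner--',247,117,.035),('c-+',539,203,.035),('c++',459,424,.035),('c+-',133,314,.035)]:
    p=P(u,v,z)[:2]-PC; print(n,(ex@p*1000).round(1),(ey@p*1000).round(1))
rs=np.array([P(*a,.008) for a in [(610,82),(723,79),(735,136),(621,138)]]); print(rs.mean(0),rs.round(4).tolist())
c=cam('top'); 
def Q(u,v,z): return ray(c,205+(u+.5)/4-.5,140+(v+.5)/4-.5,z)
rs=np.array([Q(*a,.008) for a in [(78,495),(202,471),(216,554),(93,582)]]); print(rs.mean(0),rs.round(4).tolist())
```

```text
pa 3.4 75.0
pb -0.5 -69.5
o1 65.7 42.8
o2 66.4 -51.1
o3 -45.7 36.0
o4 -58.3 -30.5
o5 -1.5 4.1
corner-- -104.0 -122.0
c-+ -101.6 126.9
c++ 115.3 129.0
c+- 114.2 -118.2
[0.373791   0.27585227 0.008     ] [[0.3519, 0.2215, 0.008], [0.3268, 0.3187, 0.008], [0.3968, 0.3287, 0.008], [0.4197, 0.2345, 0.008]]
[0.36628594 0.27240768 0.008     ] [[0.391, 0.3268, 0.008], [0.4074, 0.2296, 0.008], [0.343, 0.2187, 0.008], [0.3237, 0.3145, 0.008]]
```

```bash
python3 -m creep '[{"fingers":0,"offset":[0,0,12],"angular":[0,0,0]},{"fingers":0,"offset":[0,0,26],"angular":[0,0,0]},{"fingers":0,"offset":[0,0,36],"angular":[0,0,0]},{"fingers":0,"offset":[0,0,41],"angular":[0,0,0]},{"fingers":0,"offset":[0,0,41],"angular":[0,0,0]}]'; python3 to.py L 33 -12 36.5 1.40;  python3 - <<'E'
from h import *
c=cam('scene'); save(cv2.resize(c['image'][160:270,260:390],None,fx=5.4,fy=5.4,interpolation=cv2.INTER_CUBIC),'down.png')
E
```

```text
t: 5.63
eef_pos: [0.5825, 0.0233, 0.0939]
ee_rot: [0.764, 0.645, -0.001, -0.001]
force: [0.8, -0.3, -1.9]
width: 0.0191
t 5.63 tcp [0.5825 0.0233 0.0939] a 1.402 tilt 0.09 local [-27.9 -11.7] foot z 0.0374 F [ 0.8 -0.3 -1.9] w 0.0191
L offset [-0.4 60.9  0.8] angular [-0.002  0.     0.002] dist 60.9 rows>= 2.0
```

View pics/down.png

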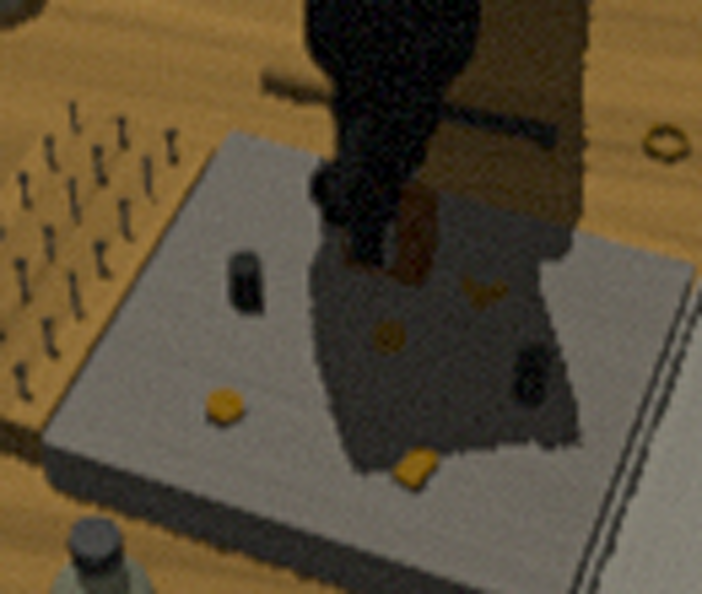

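```bash
python3 -m creep '[{"fingers":0,"offset":[0,5,0.6],"angular":[0,0,0]},{"fingers":0,"offset":[0,12,1.2],"angular":[0,0,0]},{"fingers":0,"offset":[0,19,1.2],"angular":[0,0,0]},{"fingers":0,"offset":[0,26,1.2],"angular":[0,0,0]},{"fingers":0,"offset":[0,33,1.2],"angular":[0,0,0]},{"fingers":0,"offset":[0,40,1.2],"angular":[0,0,0]},{"fingers":0,"offset":[0,47,1.2],"angular":[0,0,0]},{"fingers":0,"offset":[0,54,1.2],"angular":[0,0,0]},{"fingers":0,"offset":[0,59,1.2],"angular":[0,0,0]},{"fingers":0,"offset":[0,61,1.2],"angular":[0,0,0]},{"fingers":0,"offset":[0,61,1.2],"angular":[0,0,0]}]'; python3 to.py L 33 -12 36.5 1.40;  python3 - <<'E'
from h import *
c=cam('scene'); save(cv2.resize(c['image'][160:270,260:390],None,fx=5.4,fy=5.4,interpolation=cv2.INTER_CUBIC),'push5.png')
E
```

```text
t: 6.6
eef_pos: [0.6435, 0.0124, 0.0938]
ee_rot: [0.765, 0.644, 0.0, 0.0]
force: [-0.8, -0.3, -1.7]
width: 0.0195
t 6.6 tcp [0.6435 0.0124 0.0938] a 1.401 tilt 0.02 local [ 34. -12.] foot z 0.0373 F [-0.8 -0.3 -1.7] w 0.0195
L offset [-0.  -1.   0.8] angular [ 0.    -0.     0.001] dist 1.3 rows>= 1.0
```

View pics/push5.png

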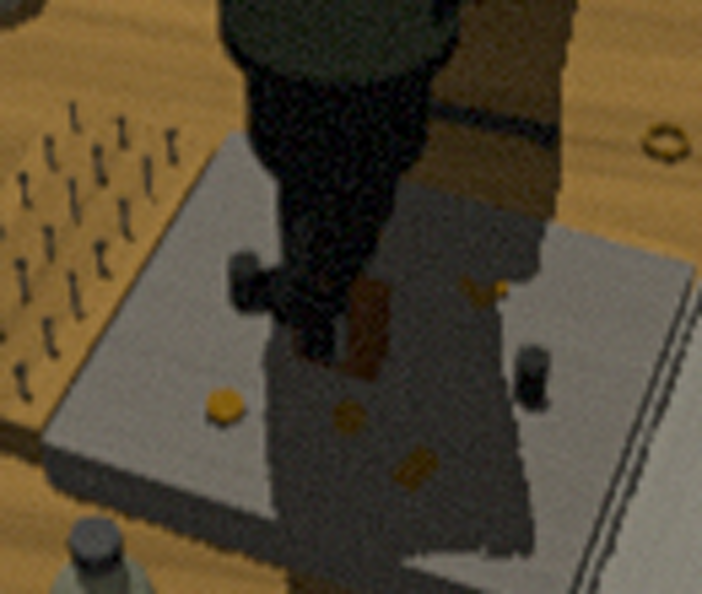

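o5 is beside the post row at crop (349,417), in front of the foot and clear of o1 and o2. Next: lift, turn 90° and go behind o2.

```bash
python3 to.py L 62 -90 80 2.97; python3 -m creep '[{"fingers":0,"offset":[0,-3,-10],"angular":[0,0,0]},{"fingers":0,"offset":[0,-3,-28],"angular":[0,0,0]},{"fingers":0,"offset":[0,-3,-42],"angular":[0,0,-0.08]},{"fingers":0,"offset":[6,0,-44],"angular":[0,0,-0.2]},{"fingers":0,"offset":[18,4,-44],"angular":[0,0,-0.32]},{"fingers":0,"offset":[30,9,-44],"angular":[0,0,-0.44]},{"fingers":0,"offset":[42,14,-44],"angular":[0,0,-0.56]},{"fingers":0,"offset":[54,19,-44],"angular":[0,0,-0.68]},{"fingers":0,"offset":[64,23,-44],"angular":[0,0,-0.8]},{"fingers":0,"offset":[72,26,-44],"angular":[0,0,-0.92]},{"fingers":0,"offset":[77,28,-44],"angular":[0,0,-1.04]},{"fingers":0,"offset":[78,28,-44],"angular":[0,0,-1.16]}]'; python3 to.py L 62 -90 80 2.97 L 62 -90 36.5 2.97
```

```text
t 6.65 tcp [0.6432 0.0125 0.0937] a 1.401 tilt 0.01 local [ 33.7 -11.9] foot z 0.0372 F [-1.4  0.8 -0.7] w 0.0192
L offset [-78.1  28.2 -42.8] angular [ 0.    -0.    -1.569] dist 93.4 rows>= 13.0
t: 7.65
eef_pos: [0.6839, 0.0859, 0.1385]
ee_rot: [0.283, 0.959, 0.0, 0.0]
force: [-0.4, -0.1, -1.2]
width: 0.0193
t 7.65 tcp [0.6839 0.0859 0.1385] a 2.568 tilt 0.04 local [61.3 67.3] foot z 0.082 F [-0.4 -0.1 -1.2] w 0.0193
L offset [ -62.2 -144.5    1.9] angular [ 0.001  0.    -0.402] dist 157.3 rows>= 4.0
L offset [ -62.2 -144.5   45.4] angular [ 0.001  0.    -0.402] dist 163.7 rows>= 4.0
```

I wrote the x sign before reading the helper's output, so the tool went the wrong way along y. It was high up and touched nothing. Correcting now.

```bash
python3 -m creep '[{"fingers":0,"offset":[-6,-14,0],"angular":[0,0,-0.05]},{"fingers":0,"offset":[-17,-40,0],"angular":[0,0,-0.13]},{"fingers":0,"offset":[-31,-72,0],"angular":[0,0,-0.22]},{"fingers":0,"offset":[-44,-102,0],"angular":[0,0,-0.3]},{"fingers":0,"offset":[-54,-126,0],"angular":[0,0,-0.36]},{"fingers":0,"offset":[-60,-140,0],"angular":[0,0,-0.4]},{"fingers":0,"offset":[-62,-144.5,0],"angular":[0,0,-0.402]},{"fingers":0,"offset":[-62,-144.5,0],"angular":[0,0,-0.402]}]'; python3 to.py L 62 -90 36 2.97;  python3 - <<'E'
from h import *
c=cam('scene'); save(cv2.resize(c['image'][150:300,230:460],None,fx=3.4,fy=3.4,interpolation=cv2.INTER_CUBIC),'pre2.png')
E
```

```text
t: 8.32
eef_pos: [0.6563, -0.0713, 0.1383]
ee_rot: [0.09, 0.996, -0.0, 0.0]
force: [-0.3, 0.6, -2.2]
width: 0.0193
t 8.32 tcp [ 0.6563 -0.0713  0.1383] a 2.96 tilt 0.03 local [ 60.9 -92.3] foot z 0.0818 F [-0.3  0.6 -2.2] w 0.0193
L offset [-1.1  2.4 45.8] angular [-0.    0.   -0.01] dist 45.9 rows>= 2.0
```

View pics/pre2.png

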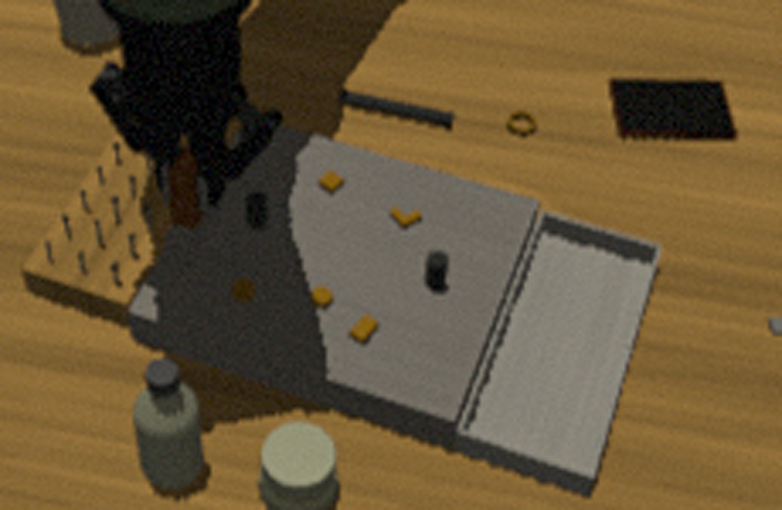

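```bash
python3 - <<'E'
from h import *
c=cam('scene')
p=ray(c,230+(322.5)/3.4-.5,150+(296.5)/3.4-.5,.042)[:2]-[.612,.03]; YW=-.171
print(p@[np.cos(YW),np.sin(YW)]*1000-4.5, p@[-np.sin(YW),np.cos(YW)]*1000-3)
E
python3 -m creep '[{"fingers":0,"offset":[0,1,12],"angular":[0,0,-0.005]},{"fingers":0,"offset":[0.5,2,28],"angular":[0,0,-0.01]},{"fingers":0,"offset":[1,2,40],"angular":[0,0,-0.01]},{"fingers":0,"offset":[1,2,45.5],"angular":[0,0,-0.01]},{"fingers":0,"offset":[1,2,45.5],"angular":[0,0,-0.01]}]'; python3 to.py L 59 20 36 2.97 L 59 145 36 2.97
```

```text
48.1558421329301 1.7960375976160474
t: 8.83
eef_pos: [0.6558, -0.0668, 0.0915]
ee_rot: [0.084, 0.996, 0.0, -0.0]
force: [-0.8, 0.1, -1.8]
width: 0.0195
t 8.83 tcp [ 0.6558 -0.0668  0.0915] a 2.974 tilt 0.06 local [ 59.6 -87.9] foot z 0.035 F [-0.8  0.1 -1.8] w 0.0195
L offset [  0.3 107.9  -0.9] angular [ 0.001 -0.001  0.004] dist 107.9 rows>= 3.0
L offset [-1.000e-01  2.329e+02 -8.000e-01] angular [ 0.001 -0.001  0.004] dist 232.9 rows>= 6.0
```

```bash
python3 -m creep '[{"fingers":0,"offset":[0,4,-1],"angular":[0,0,0]},{"fingers":0,"offset":[0,12,-1],"angular":[0,0,0]},{"fingers":0,"offset":[0,22,-1],"angular":[0,0,0]},{"fingers":0,"offset":[0,33,-1],"angular":[0,0,0]},{"fingers":0,"offset":[0,44,-1],"angular":[0,0,0]},{"fingers":0,"offset":[0,55,-1],"angular":[0,0,0]},{"fingers":0,"offset":[0,66,-1],"angular":[0,0,0]},{"fingers":0,"offset":[0,77,-1],"angular":[0,0,0]},{"fingers":0,"offset":[0,88,-1],"angular":[0,0,0]},{"fingers":0,"offset":[0,98,-1],"angular":[0,0,0]},{"fingers":0,"offset":[0,106,-1],"angular":[0,0,0]},{"fingers":0,"offset":[0,110,-1],"angular":[0,0,0]}]'; python3 to.py L 59 145 36 2.97;  python3 - <<'E'
from h import *
c=cam('scene'); save(cv2.resize(c['image'][150:300,230:460],None,fx=3.4,fy=3.4,interpolation=cv2.INTER_CUBIC),'sw1.png')
E
```

```text
t: 9.83
eef_pos: [0.6744, 0.042, 0.0931]
ee_rot: [0.084, 0.996, 0.0, -0.0]
force: [-0.6, -0.2, -1.3]
width: 0.0193
t 9.83 tcp [0.6744 0.042  0.0931] a 2.974 tilt 0.03 local [59.5 22.4] foot z 0.0366 F [-0.6 -0.2 -1.3] w 0.0193
L offset [1.000e-01 1.226e+02 7.000e-01] angular [ 0.001 -0.     0.004] dist 122.6 rows>= 3.0
```

View pics/sw1.png

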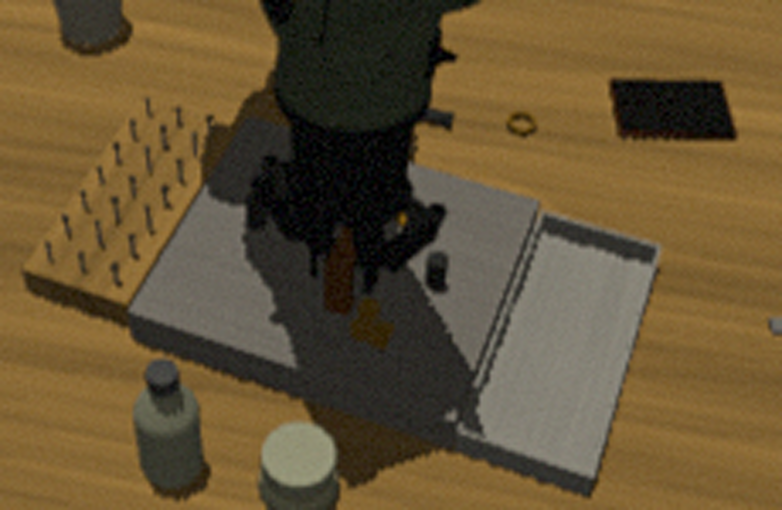

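All three brass pieces are gathered ahead of the foot at about (372,322). Continuing over the edge.

```bash
python3 -m creep '[{"fingers":0,"offset":[0,4,0],"angular":[0,0,0]},{"fingers":0,"offset":[0,12,0.5],"angular":[0,0,0]},{"fingers":0,"offset":[0,23,0.5],"angular":[0,0,0]},{"fingers":0,"offset":[0,34,0.5],"angular":[0,0,0]},{"fingers":0,"offset":[0,45,0.5],"angular":[0,0,0]},{"fingers":0,"offset":[0,56,0.5],"angular":[0,0,0]},{"fingers":0,"offset":[0,67,0.5],"angular":[0,0,0]},{"fingers":0,"offset":[0,79,0.5],"angular":[0,0,0]},{"fingers":0,"offset":[0,92,0.5],"angular":[0,0,0]},{"fingers":0,"offset":[0,105,0.5],"angular":[0,0,0]},{"fingers":0,"offset":[0,115,0.5],"angular":[0,0,0]},{"fingers":0,"offset":[0,121,0.5],"angular":[0,0,0]}]'; python3 to.py L 59 145 80 2.97;  python3 - <<'E'
from h import *
c=cam('scene'); save(cv2.resize(c['image'][150:300,230:460],None,fx=3.4,fy=3.4,interpolation=cv2.INTER_CUBIC),'sw2.png')
E
```

```text
t: 10.88
eef_pos: [0.6946, 0.1617, 0.0925]
ee_rot: [0.084, 0.996, 0.0, -0.0]
force: [-0.8, -1.2, -1.8]
width: 0.019
t 10.88 tcp [0.6946 0.1617 0.0925] a 2.974 tilt 0.04 local [ 59.  143.9] foot z 0.036 F [-0.8 -1.2 -1.8] w 0.019
L offset [  0.    1.1 -44. ] angular [ 0.001 -0.     0.004] dist 44.0 rows>= 2.0
```

View pics/sw2.png

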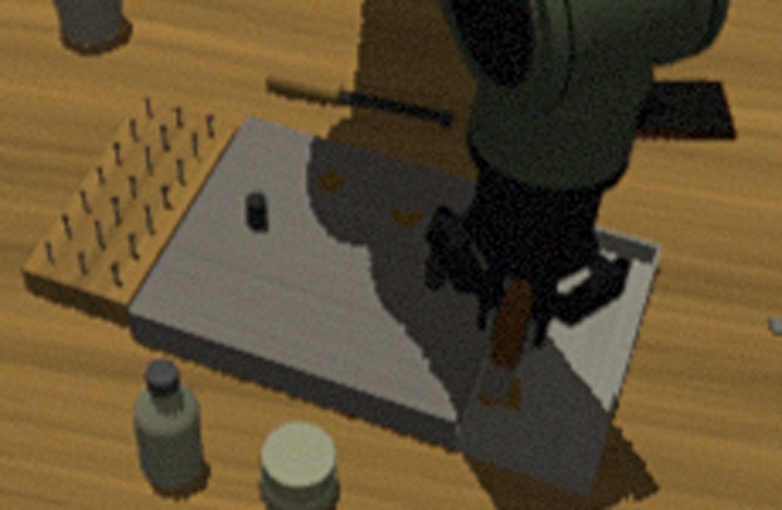

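The pieces are in the tray near (500,395). Going to the other lane.

```bash
python3 -m creep '[{"fingers":0,"offset":[0,0,-8],"angular":[0,0,0]},{"fingers":0,"offset":[0,0,-24],"angular":[0,0,0]},{"fingers":0,"offset":[0,0,-38],"angular":[0,0,0]},{"fingers":0,"offset":[0,0,-44],"angular":[0,0,0]},{"fingers":0,"offset":[0,0,-44],"angular":[0,0,0]}]'; python3 to.py L -58 -74 80 2.97;  python3 - <<'E'
from h import *
c=cam('scene'); save(cv2.resize(c['image'][200:300,350:460],None,fx=6,fy=6,interpolation=cv2.INTER_CUBIC),'tray1.png')
E
```

```text
t: 11.35
eef_pos: [0.6954, 0.1593, 0.1387]
ee_rot: [0.085, 0.996, 0.0, 0.001]
force: [-0.7, 0.4, -2.2]
width: 0.0192
t 11.35 tcp [0.6954 0.1593 0.1387] a 2.972 tilt 0.15 local [ 60.2 141.6] foot z 0.0822 F [-0.7  0.4 -2.2] w 0.0192
L offset [ 118.5 -215.5    1.7] angular [0.001 0.002 0.002] dist 245.9 rows>= 6.0
```

View pics/tray1.png

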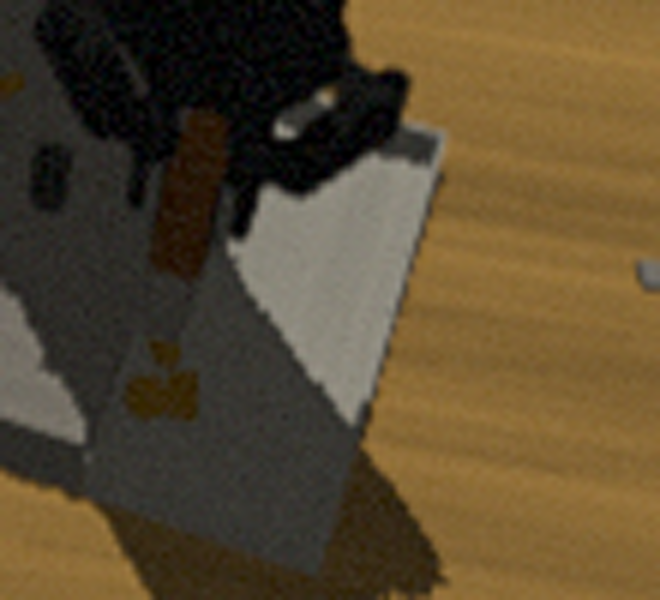

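Three pieces lie on the tray floor at crop (165,350), (145,395) and (185,395). Moving to the start of lane B.

```bash
python3 -m creep '[{"fingers":0,"offset":[6,-11,0],"angular":[0,0,0]},{"fingers":0,"offset":[18,-33,0],"angular":[0,0,0]},{"fingers":0,"offset":[32,-59,0],"angular":[0,0,0]},{"fingers":0,"offset":[47,-86,0],"angular":[0,0,0]},{"fingers":0,"offset":[62,-113,0],"angular":[0,0,0]},{"fingers":0,"offset":[77,-140,0],"angular":[0,0,0]},{"fingers":0,"offset":[92,-167,0],"angular":[0,0,0]},{"fingers":0,"offset":[105,-191,0],"angular":[0,0,0]},{"fingers":0,"offset":[114,-207,0],"angular":[0,0,0]},{"fingers":0,"offset":[118,-214,0],"angular":[0,0,0]},{"fingers":0,"offset":[118.5,-215.5,0],"angular":[0,0,0]},{"fingers":0,"offset":[118.5,-215.5,0],"angular":[0,0,0]}]'; python3 to.py L -58 -74 36 2.97;  python3 - <<'E'
from h import *
c=cam('scene'); save(cv2.resize(c['image'][150:300,230:460],None,fx=3.4,fy=3.4,interpolation=cv2.INTER_CUBIC),'preB.png')
E
```

```text
t: 12.4
eef_pos: [0.542, -0.0326, 0.1365]
ee_rot: [0.084, 0.996, 0.0, 0.0]
force: [0.8, 0.3, -1.3]
width: 0.0193
t 12.4 tcp [ 0.542  -0.0326  0.1365] a 2.973 tilt 0.03 local [-58.3 -73.6] foot z 0.08 F [ 0.8  0.3 -1.3] w 0.0193
L offset [-0.3 -0.4 44. ] angular [ 0.001 -0.     0.003] dist 44.0 rows>= 2.0
```

View pics/preB.png

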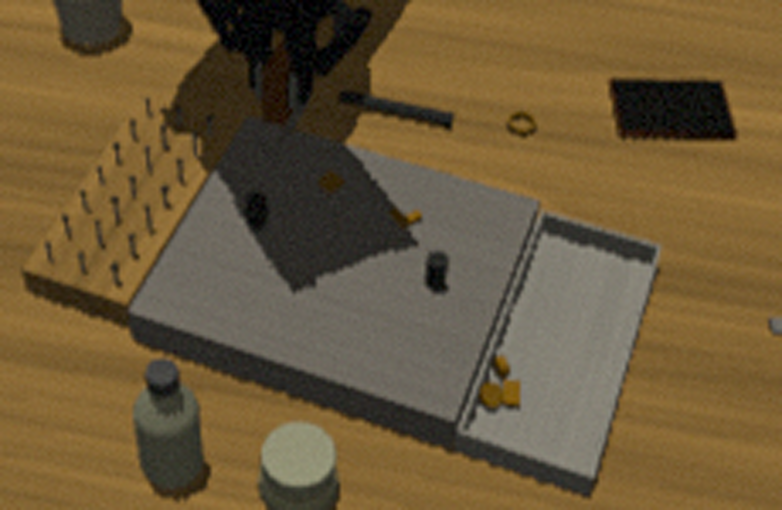

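```bash
python3 -m creep '[{"fingers":0,"offset":[0,0,12],"angular":[0,0,0]},{"fingers":0,"offset":[0,0,26],"angular":[0,0,0]},{"fingers":0,"offset":[0,0,38],"angular":[0,0,0]},{"fingers":0,"offset":[0,0,43.5],"angular":[0,0,0]},{"fingers":0,"offset":[0,0,43.5],"angular":[0,0,0]}]'; python3 to.py L -58 40 36 2.97 L -58 145 36 2.97
```

```text
t: 12.87
eef_pos: [0.5416, -0.0321, 0.0921]
ee_rot: [0.084, 0.996, 0.0, -0.001]
force: [-0.2, 0.5, -1.5]
width: 0.0194
t 12.87 tcp [ 0.5416 -0.0321  0.0921] a 2.974 tilt 0.08 local [-58.8 -73.2] foot z 0.0356 F [-0.2  0.5 -1.5] w 0.0194
L offset [ -1.2 113.2  -0.4] angular [ 0.    -0.001  0.004] dist 113.2 rows>= 3.0
L offset [ -1.5 218.2  -0.4] angular [ 0.    -0.001  0.004] dist 218.2 rows>= 6.0
```

```bash
python3 -m creep '[{"fingers":0,"offset":[0,4,-0.5],"angular":[0,0,0]},{"fingers":0,"offset":[0,12,-0.5],"angular":[0,0,0]},{"fingers":0,"offset":[0,22,-0.5],"angular":[0,0,0]},{"fingers":0,"offset":[0,33,-0.5],"angular":[0,0,0]},{"fingers":0,"offset":[0,44,-0.5],"angular":[0,0,0]},{"fingers":0,"offset":[0,55,-0.5],"angular":[0,0,0]},{"fingers":0,"offset":[0,66,-0.5],"angular":[0,0,0]},{"fingers":0,"offset":[0,77,-0.5],"angular":[0,0,0]},{"fingers":0,"offset":[0,88,-0.5],"angular":[0,0,0]},{"fingers":0,"offset":[0,98,-0.5],"angular":[0,0,0]},{"fingers":0,"offset":[0,106,-0.5],"angular":[0,0,0]},{"fingers":0,"offset":[0,110,-0.5],"angular":[0,0,0]}]'; python3 to.py L -58 145 36 2.97;  python3 - <<'E'
from h import *
c=cam('scene'); save(cv2.resize(c['image'][150:300,230:460],None,fx=3.4,fy=3.4,interpolation=cv2.INTER_CUBIC),'swB1.png')
E
```

```text
t: 13.87
eef_pos: [0.5603, 0.077, 0.0937]
ee_rot: [0.084, 0.996, 0.0, 0.0]
force: [-0.4, -0.4, -0.7]
width: 0.0189
t 13.87 tcp [0.5603 0.077  0.0937] a 2.974 tilt 0.03 local [-58.9  37.5] foot z 0.0372 F [-0.4 -0.4 -0.7] w 0.0189
L offset [ -1.3 107.5   1.2] angular [0.001 0.    0.004] dist 107.5 rows>= 3.0
```

View pics/swB1.png

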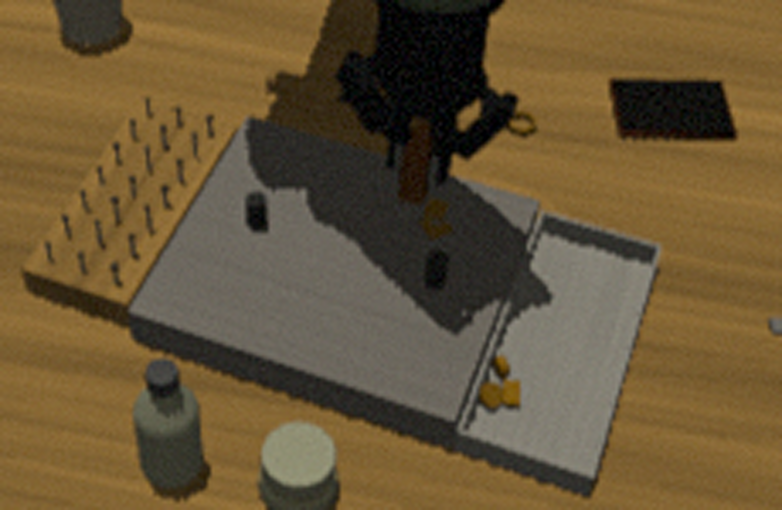

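```bash
python3 -m creep '[{"fingers":0,"offset":[0,4,0.5],"angular":[0,0,0]},{"fingers":0,"offset":[0,11,0.9],"angular":[0,0,0]},{"fingers":0,"offset":[0,21,0.9],"angular":[0,0,0]},{"fingers":0,"offset":[0,31,0.9],"angular":[0,0,0]},{"fingers":0,"offset":[0,41,0.9],"angular":[0,0,0]},{"fingers":0,"offset":[0,51,0.9],"angular":[0,0,0]},{"fingers":0,"offset":[0,61,0.9],"angular":[0,0,0]},{"fingers":0,"offset":[0,72,0.9],"angular":[0,0,0]},{"fingers":0,"offset":[0,83,0.9],"angular":[0,0,0]},{"fingers":0,"offset":[0,94,0.9],"angular":[0,0,0]},{"fingers":0,"offset":[0,103,0.9],"angular":[0,0,0]},{"fingers":0,"offset":[0,108,0.9],"angular":[0,0,0]}]'; python3 -m creep '[{"fingers":0,"offset":[0,0,-8],"angular":[0,0,0]},{"fingers":0,"offset":[0,0,-24],"angular":[0,0,0]},{"fingers":0,"offset":[0,0,-38],"angular":[0,0,0]},{"fingers":0,"offset":[0,0,-44],"angular":[0,0,0]},{"fingers":0,"offset":[0,0,-44],"angular":[0,0,0]}]'; python3 to.py W .3695 .2715 .14 1.755;  python3 - <<'E'
from h import *
c=cam('scene'); save(cv2.resize(c['image'][150:300,230:460],None,fx=3.4,fy=3.4,interpolation=cv2.INTER_CUBIC),'swB2.png')
E
```

```text
t: 14.92
eef_pos: [0.5783, 0.1837, 0.0927]
ee_rot: [0.084, 0.996, 0.0, -0.0]
force: [-0.3, 0.0, -1.4]
width: 0.019
t: 15.33
eef_pos: [0.5789, 0.1818, 0.1382]
ee_rot: [0.085, 0.996, 0.0, 0.001]
force: [-0.9, -0.1, -0.7]
width: 0.0191
t 15.33 tcp [0.5789 0.1818 0.1382] a 2.972 tilt 0.12 local [-58.5 143.9] foot z 0.0817 F [-0.9 -0.1 -0.7] w 0.0191
W offset [221.5  53.1  -2.1] angular [2.000e-03 1.000e-03 1.217e+00] dist 227.8 rows>= 10.0
```

View pics/swB2.png

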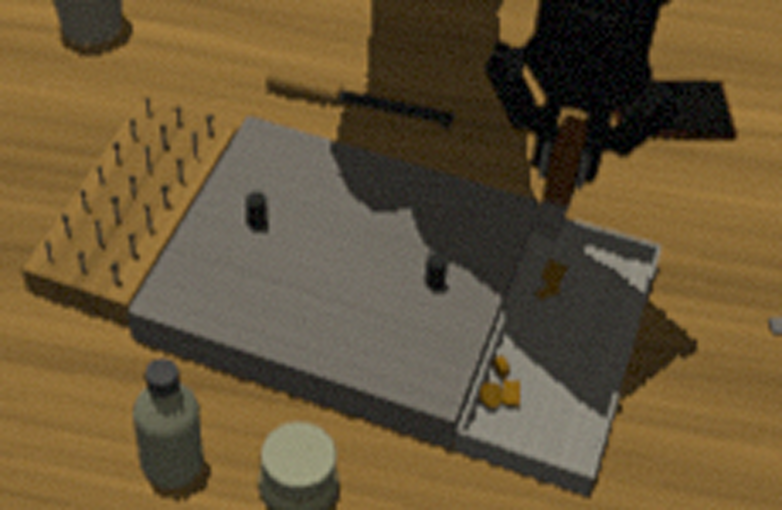

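All five are in the tray: three at (490–510,365–400) and two at (550,280), with the posts unmoved. Returning to the rest.

```bash
python3 -m creep '[{"fingers":0,"offset":[8,2,0],"angular":[0,0,0.06]},{"fingers":0,"offset":[24,6,0],"angular":[0,0,0.17]},{"fingers":0,"offset":[46,11,0],"angular":[0,0,0.28]},{"fingers":0,"offset":[69,17,0],"angular":[0,0,0.39]},{"fingers":0,"offset":[92,22,0],"angular":[0,0,0.5]},{"fingers":0,"offset":[115,28,0],"angular":[0,0,0.61]},{"fingers":0,"offset":[138,33,0],"angular":[0,0,0.72]},{"fingers":0,"offset":[161,39,0],"angular":[0,0,0.83]},{"fingers":0,"offset":[184,44,0],"angular":[0,0,0.94]},{"fingers":0,"offset":[203,49,0],"angular":[0,0,1.05]},{"fingers":0,"offset":[216,52,0],"angular":[0,0,1.15]},{"fingers":0,"offset":[221.5,53,0],"angular":[0,0,1.217]}]';python3 -m creep '[{"fingers":0,"offset":[0,0,0],"angular":[0,0,0]},{"fingers":0,"offset":[0,0,0],"angular":[0,0,0]}]'; python3 to.py W .3695 .2715 .0655 1.755;  python3 - <<'E'
from h import *
c=cam('scene'); save(cv2.resize(c['image'][120:210,370:490],None,fx=6,fy=6,interpolation=cv2.INTER_CUBIC),'prerest.png')
E
```

```text
t: 16.38
eef_pos: [0.3671, 0.2722, 0.1364]
ee_rot: [0.64, 0.768, -0.0, -0.0]
force: [-0.4, 1.0, -1.7]
width: 0.0195
t: 16.55
eef_pos: [0.3689, 0.2713, 0.1364]
ee_rot: [0.638, 0.77, -0.0, 0.0]
force: [0.3, -0.1, -1.0]
width: 0.0189
t 16.55 tcp [0.3689 0.2713 0.1364] a 1.758 tilt 0.03 local [-280.6  196.5] foot z 0.0799 F [ 0.3 -0.1 -1. ] w 0.0189
W offset [ 0.1  0.6 70.9] angular [-0.     0.001  0.003] dist 70.9 rows>= 2.0
```

View pics/prerest.png

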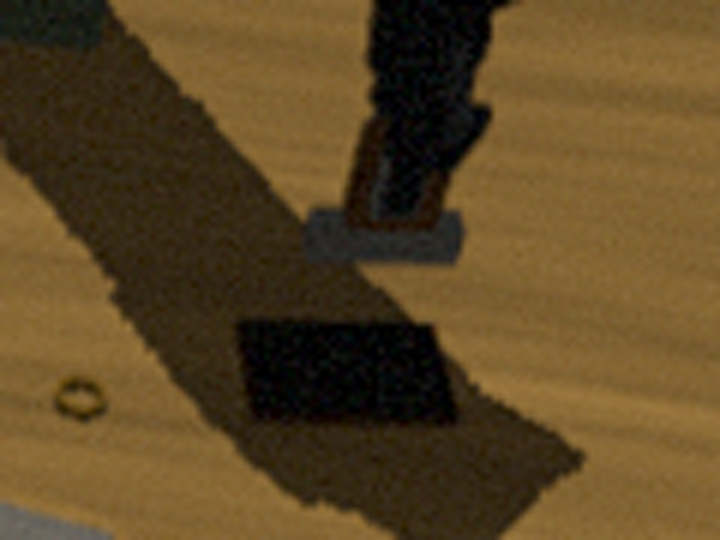

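```bash
python3 -m creep '[{"fingers":0,"offset":[0,0.5,10],"angular":[0,0,0]},{"fingers":0,"offset":[0,0.5,26],"angular":[0,0,0]},{"fingers":0,"offset":[0,0.5,42],"angular":[0,0,0]},{"fingers":0,"offset":[0,0.5,56],"angular":[0,0,0]},{"fingers":0,"offset":[0,0.5,65],"angular":[0,0,0]},{"fingers":0,"offset":[0,0.5,69],"angular":[0,0,0]},{"fingers":0,"offset":[0,0.5,70],"angular":[0,0,0]},{"fingers":0,"offset":[0,0.5,70],"angular":[0,0,0]}]'; python3 to.py W .3695 .2715 .0645 1.755;  python3 - <<'E'
from h import *
c=cam('scene'); save(cv2.resize(c['image'][120:210,370:490],None,fx=6,fy=6,interpolation=cv2.INTER_CUBIC),'onrest.png')
E
```

```text
t: 17.27
eef_pos: [0.3696, 0.2715, 0.0669]
ee_rot: [0.639, 0.769, 0.0, -0.0]
force: [-0.4, -0.4, -1.8]
width: 0.0194
t 17.27 tcp [0.3696 0.2715 0.0669] a 1.756 tilt 0.01 local [-280.   196.8] foot z 0.0104 F [-0.4 -0.4 -1.8] w 0.0194
W offset [-0.  -0.1  2.4] angular [ 0.    -0.     0.001] dist 2.4 rows>= 1.0
```

View pics/onrest.png

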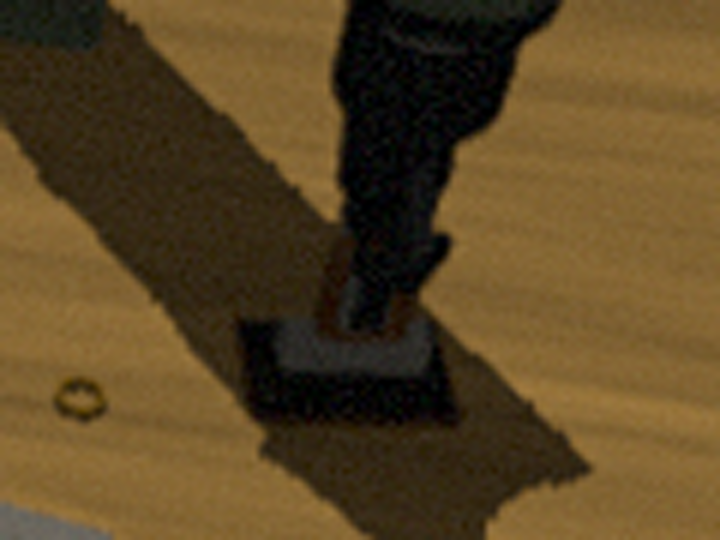

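Run:
```python
from h import *
c=cam('scene')
P=lambda u,v,z: ray(c,370+(u+.5)/6-.5,120+(v+.5)/6-.5,z)
r=np.array([P(*a,.008) for a in [(238,321),(434,323),(457,421),(255,420)]]); print('rest',r.mean(0),r.round(4).tolist())
f=np.array([P(*a,.0304) for a in [(280,320),(433,320),(432,347),(278,344)]]); print('foottop',f.mean(0),f.round(4).tolist())
b=np.array([P(*a,.0104) for a in [(280,368),(432,374)]]); print('front bottom',b.mean(0),b.round(4).tolist())
```

```text
rest [0.37315066 0.27544069 0.008     ] [[0.3487, 0.2219, 0.008], [0.3294, 0.3176, 0.008], [0.3973, 0.3285, 0.008], [0.4172, 0.2338, 0.008]]
foottop [0.37009978 0.27566443 0.0304    ] [[0.3688, 0.2395, 0.0304], [0.353, 0.3122, 0.0304], [0.3725, 0.3117, 0.0304], [0.3861, 0.2393, 0.0304]]
front bottom [0.37523807 0.27987555 0.0104    ] [[0.381, 0.2436, 0.0104], [0.3695, 0.3162, 0.0104]]
```

```bash
python3 -m creep '[{"fingers":0,"offset":[0,1,0],"angular":[0,0,0]},{"fingers":0,"offset":[0,2,0],"angular":[0,0,0]},{"fingers":0,"offset":[0,2,0.8],"angular":[0,0,0]},{"fingers":0,"offset":[0,2,1.5],"angular":[0,0,0]},{"fingers":0,"offset":[0,2,1.5],"angular":[0,0,0]}]'; python3 to.py
```

```text
t: 17.78
eef_pos: [0.3713, 0.2719, 0.0652]
ee_rot: [0.639, 0.769, -0.0, -0.0]
force: [-0.3, -0.3, -1.3]
width: 0.0192
t 17.78 tcp [0.3713 0.2719 0.0652] a 1.756 tilt 0.01 local [-278.4  197.5] foot z 0.0087 F [-0.3 -0.3 -1.3] w 0.0192
```

```bash
python3 -m creep '[{"fingers":0,"offset":[0,0,0.5],"angular":[0,0,0]},{"fingers":0,"offset":[0,0,1],"angular":[0,0,0]},{"fingers":0,"offset":[0,0,1],"angular":[0,0,0]}]'; python3 to.py
```

```text
t: 18.03
eef_pos: [0.3713, 0.272, 0.0642]
ee_rot: [0.639, 0.769, -0.0, -0.0]
force: [0.5, -0.1, -1.2]
width: 0.0197
t 18.03 tcp [0.3713 0.272  0.0642] a 1.756 tilt 0.01 local [-278.4  197.5] foot z 0.0077 F [ 0.5 -0.1 -1.2] w 0.0197
```

```bash
python3 -m creep '[{"fingers":0,"offset":[0,0,0.4],"angular":[0,0,0]},{"fingers":0,"offset":[0,0,0.8],"angular":[0,0,0]},{"fingers":0,"offset":[0,0,0.8],"angular":[0,0,0]}]'; python3 to.py
```

```text
t: 18.28
eef_pos: [0.3713, 0.272, 0.064]
ee_rot: [0.639, 0.769, 0.0, 0.0]
force: [-2.2, -1.1, 15.7]
width: 0.0191
t 18.28 tcp [0.3713 0.272  0.064 ] a 1.756 tilt 0.03 local [-278.4  197.5] foot z 0.0075 F [-2.2 -1.1 15.7] w 0.0191
```

Foot is in contact. Opening gently.

```bash
python3 -m creep '[{"fingers":0.2,"offset":[0,0,0],"angular":[0,0,0]},{"fingers":0.25,"offset":[0,0,0],"angular":[0,0,0]},{"fingers":0.35,"offset":[0,0,0],"angular":[0,0,0]},{"fingers":0.5,"offset":[0,0,0],"angular":[0,0,0]},{"fingers":0.6,"offset":[0,0,0],"angular":[0,0,0]},{"fingers":0.7,"offset":[0,0,0],"angular":[0,0,0]},{"fingers":0.7,"offset":[0,0,0],"angular":[0,0,0]},{"fingers":0.7,"offset":[0,0,0],"angular":[0,0,0]}]' 20; python3 to.py;  python3 - <<'E'
from h import *
c=cam('scene'); save(cv2.resize(c['image'][120:210,370:490],None,fx=6,fy=6,interpolation=cv2.INTER_CUBIC),'released.png')
E
```

```text
t: 18.95
eef_pos: [0.3713, 0.272, 0.0634]
ee_rot: [0.639, 0.769, 0.0, -0.0]
force: [0.5, -0.2, -0.2]
width: 0.0599
t 18.95 tcp [0.3713 0.272  0.0634] a 1.756 tilt 0.0 local [-278.3  197.5] foot z 0.0069 F [ 0.5 -0.2 -0.2] w 0.0599
```

View pics/released.png

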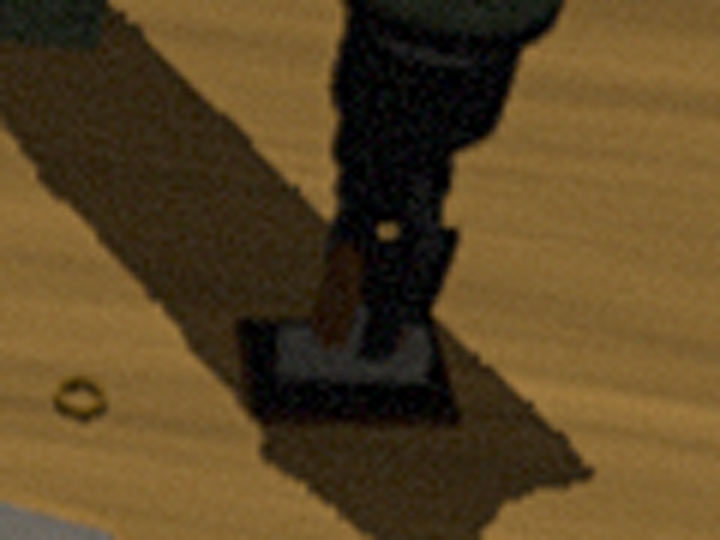

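```bash
python3 -m creep '[{"fingers":0.7,"offset":[0,0,-10],"angular":[0,0,0]},{"fingers":0.7,"offset":[0,0,-28],"angular":[0,0,0]},{"fingers":0.7,"offset":[0,0,-53],"angular":[0,0,0]},{"fingers":0.7,"offset":[0,0,-83],"angular":[0,0,0]},{"fingers":0.7,"offset":[0,0,-113],"angular":[0,0,0]},{"fingers":0.7,"offset":[0,0,-143],"angular":[0,0,0]},{"fingers":0.7,"offset":[0,0,-165],"angular":[0,0,0]},{"fingers":0.7,"offset":[0,0,-175],"angular":[0,0,0]},{"fingers":0.7,"offset":[0,0,-175],"angular":[0,0,0]}]'; python3 to.py W .42 -.15 .24 1.4
```

```text
t: 19.75
eef_pos: [0.3719, 0.2723, 0.2404]
ee_rot: [0.639, 0.769, 0.002, 0.0]
force: [0.5, 0.7, 0.1]
width: 0.0594
t 19.75 tcp [0.3719 0.2723 0.2404] a 1.755 tilt 0.2 local [-277.9  197.9] foot z 0.1839 F [0.5 0.7 0.1] w 0.0594
W offset [-4.239e+02 -3.020e+01 -3.000e-01] angular [ 0.003 -0.002  0.355] dist 425.0 rows>= 11.0
```

```bash
python3 -m creep '[{"fingers":0.7,"offset":[-20,-1,0],"angular":[0,0,0.02]},{"fingers":0.7,"offset":[-55,-4,0],"angular":[0,0,0.05]},{"fingers":0.7,"offset":[-92,-7,0],"angular":[0,0,0.08]},{"fingers":0.7,"offset":[-130,-9,0],"angular":[0,0,0.11]},{"fingers":0.7,"offset":[-168,-12,0],"angular":[0,0,0.14]},{"fingers":0.7,"offset":[-206,-15,0],"angular":[0,0,0.17]},{"fingers":0.7,"offset":[-244,-17,0],"angular":[0,0,0.2]},{"fingers":0.7,"offset":[-282,-20,0],"angular":[0,0,0.23]},{"fingers":0.7,"offset":[-320,-23,0],"angular":[0,0,0.26]},{"fingers":0.7,"offset":[-358,-26,0],"angular":[0,0,0.29]},{"fingers":0.7,"offset":[-385,-28,0],"angular":[0,0,0.32]},{"fingers":0.7,"offset":[-400,-29,0],"angular":[0,0,0.33]}]'; python3 -m creep '[{"fingers":0.7,"offset":[0,0,0],"angular":[0,0,0]},{"fingers":0.7,"offset":[0,0,0],"angular":[0,0,0]}]'
python3 - <<'E'
from h import *
c=cam('scene'); save(cv2.resize(c['image'][110:310,220:540],None,fx=2.5,fy=2.5,interpolation=cv2.INTER_CUBIC),'fin_s.png')
c=cam('top');im=c['image'];save(cv2.resize(im[120:300,160:400],None,fx=3.3,fy=3.3,interpolation=cv2.INTER_CUBIC),'fin_t.png')
save(cv2.resize(im[235:305,205:305],None,fx=8,fy=8,interpolation=cv2.INTER_CUBIC),'fin_r.png')
E
```

```text
t: 20.75
eef_pos: [0.4158, -0.1299, 0.2375]
ee_rot: [0.758, 0.652, -0.001, -0.0]
force: [0.1, 0.7, -0.1]
width: 0.06
t: 20.92
eef_pos: [0.416, -0.1268, 0.2377]
ee_rot: [0.757, 0.654, -0.0, -0.001]
force: [-0.5, 0.5, 0.0]
width: 0.0594
```

View pics/fin_s.png

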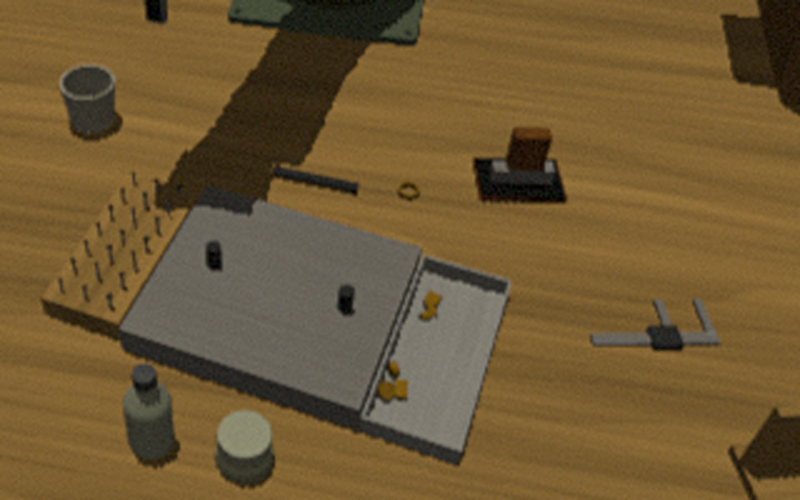

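View pics/fin_t.png

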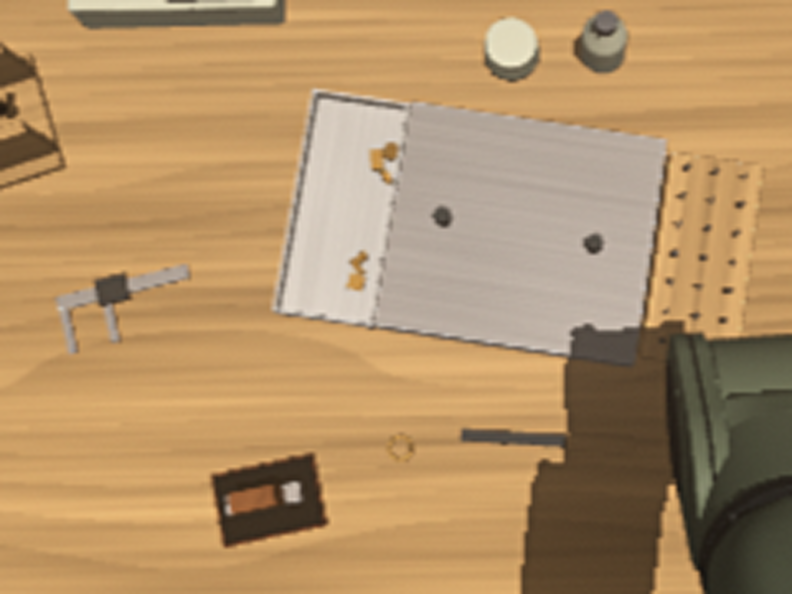

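View pics/fin_r.png

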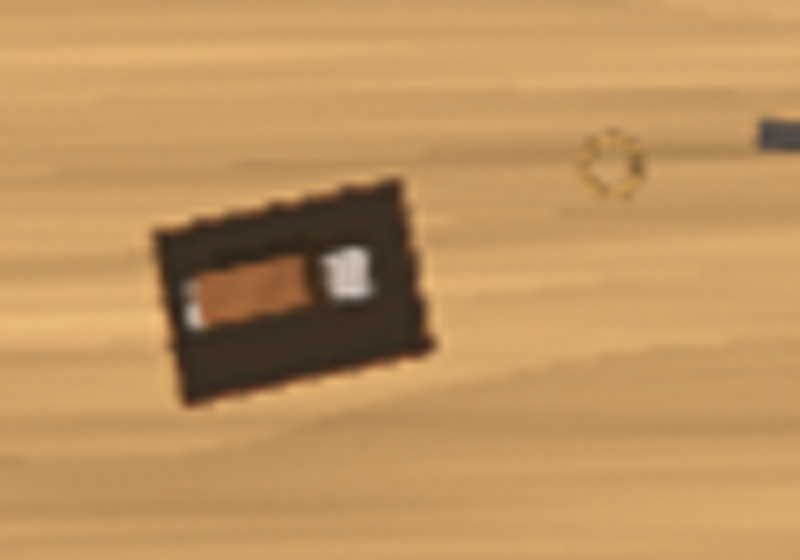

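Run:
```python
from h import *
c=cam('top');im=c['image']
P=lambda u,v,z: ray(c,205+(u+.5)/8-.5,235+(v+.5)/8-.5,z)
f=np.array([P(*a,.028) for a in [(184,283),(368,247),(374,296),(193,330)]]);h=np.array([P(*a,.08) for a in [(196,272),(305,253),(312,303),(204,325)]])
r=np.array([P(*a,.008) for a in [(153,232),(402,180),(433,348),(187,405)]]).mean(0)
print('foot',f.mean(0).round(4),'handle',h.mean(0).round(4),'rest',r.round(4))
q=cloud(c); a=q[(abs(q[...,0]-r[0])<.06)&(abs(q[...,1]-r[1])<.06)]; a=a[(a[:,2]>.07)];print(a.mean(0),cv2.minAreaRect((a[:,:2]*1000).astype(np.float32)))
A=cv2.resize(im[145:220,240:290],None,fx=8,fy=8,interpolation=cv2.INTER_CUBIC)
s=cam('scene'); B=cv2.resize(s['image'][215:290,360:430],None,fx=8,fy=8,interpolation=cv2.INTER_CUBIC)
save(np.hstack([A,B])[:,:960][:, :],'traydet.png') if 0 else save(cv2.resize(np.hstack([A,B]),(768,480)),'traydet.png')
```

```text
foot [0.3676 0.2744 0.028 ] handle [0.3688 0.2734 0.08  ] rest [0.3664 0.2729 0.008 ]
[0.3683728  0.27339688 0.0800093 ] ((368.5389404296875, 273.6722412109375), (19.871566772460938, 40.0959587097168), 9.992873191833496)
```

View pics/traydet.png

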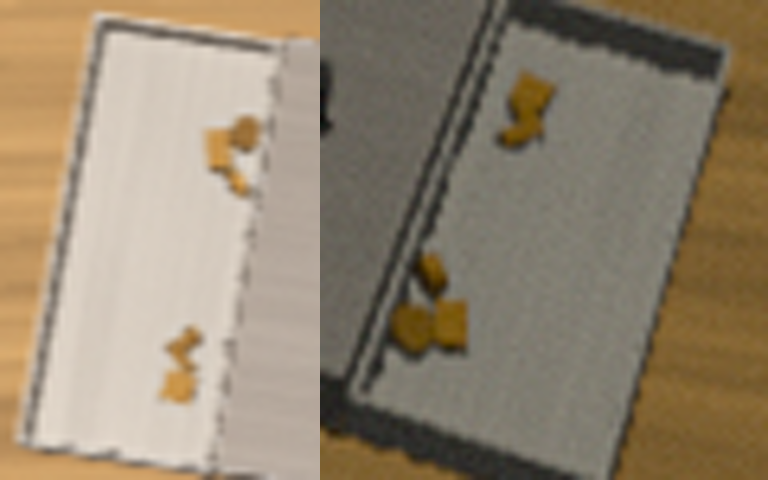

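All five pieces are inside the tray, and the scraper stands within about 2 mm of the rest's centre. The gripper is clear. Handing in.

```bash
python3 -c "
from workcell import arm
print(arm.sign_off(), arm.read_state()['t'])"
```

```text
the job is handed in; nothing more can be done
the job is handed in; nothing more can be done
```

I swept all five brass offcuts into the scrap tray using only the scraper, then stood the scraper back on its rest and let go, taking about 21 s of the 61 s allowed. I pushed offcut 5 sideways from between the posts to the +x side, then swept the +x lane and the -x lane.

**Last checks:**
- **Offcuts:** both cameras show all five inside the tray and none on the plate. One or two look tilted and may be leaning on the others or on the tray wall.
- **Scraper:** it stands upright, about 2 mm from the rest's centre and square to the rest by eye. The gripper is open and well clear of it.
- **Posts and other items:** both posts, the ring, file, cup, caliper, jar and bottle look unmoved by eye. The arm hid part of the file and the cup in the final top view. The screwdriver was outside the final pictures I viewed, and the arm did not pass near it.
- **Forces:** the highest wrist force I read was about 16 N, when pressing the scraper onto the rest. The readings are taken only at the end of each move.

**Disagreements and slips:**
- The two cameras differed by up to about 7 mm in absolute position, so I relied on the gripper's self-centring on the handle and on distances within one picture.
- One high transit went the wrong way along the plate because I got a sign wrong. I corrected it in the air, and it touched nothing.

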